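# Index the rosette and hold the loupe over it at focal height

### The job

On the rotary inspection stand, press the sprung orange knob down and, keeping it pressed, turn it clockwise (seen from above) until the stage is up against its end stop, with the red-dotted silver rosette at the yellow station line; let the knob spring back up. Then pick up the loupe from the newspaper by its handle and hold it level above the red-dotted rosette, lens centred over the dot and at the height of the yellow gauge pointer, and finish while still holding it there steadily, touching the stand with neither loupe nor hand. Do not shift the gauge pointer, and leave the brushes, candlestick and the other things on the table where they are.

Things in the scene. Friction and masses are not known exactly. Their poses are not given: they have to be found in the camera images.
- stand: fixed grey rotary stand, upright, yaw varies. Origin on the table under the stage's axis. Round base 194 mm across, 18 mm high, with a 46 mm wide foot reaching out on its +y side to y = 155 mm; on it at (-62, 135) mm a steel gauge post, 10 mm thick, top 158 mm above the table. The yellow station line is on the base rim on the -x side
- stage (a joint): turning of the black stage plate (174 mm across, top 28 mm above the table) with the knob, rad, clockwise from above positive. 1.25 is the end stop: red-dotted rosette at the station line, 62 mm from the axis on the stand's -x side. Starts at 0 to 0.3. A hidden lug blocks it at about 0.4 unless the knob is pressed 7 mm or more; past 0.85 the knob can come up. Stays where left (0.06 N m)
- knob (a joint): how far the orange knob is pressed down, m; 0 is up, 0.010 fully down. Spring: about 4.5 N to start, 9.5 N fully down; it comes up by itself
- knob_grip (a point): point on the knob's (and stage's) axis at gripping height, 68 mm above the table when up. The knob is an upright orange bar 42 mm long (this point's x axis), 14 mm wide (y axis), 40 mm high, from 46 to 86 mm above the table, with a 40 mm round collar right below it; it moves and turns with the knob
- rosette_top (a point): centre of the top of the red-dotted silver rosette (32 mm across, 10 mm high, fixed on the stage 62 mm from its axis), 38 mm above the table; two plain rosettes like it sit 120 degrees either side
- gauge_tip (a point): free end of the yellow gauge pointer (30 mm long, 6 mm wide, 4 mm thick, at its mid thickness), which points from the post along the stand's -y; it marks the focal height, 110 to 140 mm above the table, different every time. It is held on the post by friction of about 6 N
- loupe: loose loupe of about 90 g lying flat on the newspaper sheet (3 mm thick). Origin under the middle of its handle, at its centre of mass; x axis points from handle to lens, z up. Dark wooden handle 15 mm wide (y), 20 mm high (z 0 to 20 mm), from x = -65 to +43 mm; brass lens ring 68 mm across, 12 mm thick (z 0 to 12 mm), centred at x = 75 mm
- loupe_lens (a point): centre of the loupe's lens (75 mm along the loupe's x from its origin, 6 mm above its underside)
- loupe_grip (a point): middle of the loupe's handle, 10 mm above its underside: the place to grip it
- brush_a: scrubbing brush lying on the newspaper beyond the loupe, 50 x 125 x 45 mm, wooden back down; bystander; origin under its centre
- brush_b: a second such brush on the table to the right; bystander; origin under its centre
- candlestick: silver candlestick 262 mm tall, foot 120 mm across; bystander; origin under its foot
- polish: white polish bottle 160 mm tall, 60 mm across; bystander; origin under its centre
- wax_jar: amber jar 60 mm tall, 70 mm across; bystander; origin under its centre
- drip_pan: small silver drip pan 90 mm across, 25 mm high; bystander; origin under its centre
- cup: white plastic cup 72 mm across, 90 mm tall; bystander; origin under its centre
Mind the look-alikes: they are no part of the job. What is meant by the loupe is not blue, and is the larger of those in its own colour.

How it is judged:
By the outcome, as a careful person would: the job done as asked, in the order asked, and still so for the second after the job is handed in, while the arm keeps its last pose, push and grip.
It also fails if it takes over 64 s, if anything falls off the work surface, if the arm or the gripper's body presses on something with over 40 N, if the wrist force passes 120 N, or if a joint passes its speed limit or range.

### The arm

A 6-joint arm with a two-finger parallel gripper is mounted at the origin on the work surface. World frame = base frame: x ahead of the robot, y to its left, z up, the work surface at z = 0. Lengths are in m, angles in rad, forces in N, time in s.
With the tool pointing down it reaches from about 0.325 to 0.9 m from the base axis. Payload 6.1 kg.
Tool frame: the origin (TCP) lies midway between the tips of the shut fingers; the grasp point (between the pads) lies 19 mm behind it; z points along the fingers, y is the line along which they close (so a half turn about z gives the same grasp; the last joint's range is limited). The gripper opens to 85 mm and grips with 20 to 120 N. Pads are 22 mm wide; open, the fingers measure 114 mm over their backs; the gripper's body (76 mm by 85 mm) begins 54 mm behind the grasp point. The pads swing forward as they close: fully open they stand 13 mm farther back than shut.
Start: joints at [0.986, 0.22, 1.526, -0, 1.395, -0.126], TCP at [0.277, 0.56, 0.231] pointing down, gripper open.
Joint ranges: [-2.98, 2.98], [-0.91, 2.08], [0.09, 2.57], [-1.24, 4.39], [0.2, 2.65], [-2.68, 2.68]. Speed limits (rad/s): [2.57, 2.57, 3.01, 3.14, 3.14, 3.14].

### API

Orientations are given as [roll, pitch, yaw] about the fixed x, y, z axes, in that order (R = Rz(yaw) Ry(pitch) Rx(roll)).
In Python, from plant import movep, move_l, set_joints, gripper_to, hold, inverse_kinematics, observe, get_image, get_calibration, Unreachable, job_done gives the robot as it stands. Calls block until the motion is done:
- movep(position, orientation): joint-space move of the TCP to a pose.
- move_l(position, feed=0.15, rotation=None, max_force=None): straight line of the TCP; rotation=None keeps the orientation; feed is the mean speed in m/s. With max_force (N) it stops when the force on the tool has changed by that much, and returns True; else False.
- set_joints(angles): joint-space move.
- gripper_to(opening, f_grip=None): finger opening in m; f_grip is the grip in N (None keeps the last); returns when the fingers have stopped.
- hold(seconds).
- inverse_kinematics(position, orientation): joint angles nearest the present ones, or None.
- observe(): the state.
- get_image(name): name is "scene" or "top" or "wrist"; returns (picture, depth): 400x640x3 uint8, red, green, blue; 400x640 float32, m along the optical axis (not along the pixel's ray), 0 where there is no reading.
- get_calibration(name): a dict with "intrinsics" (3x3 intrinsics, pixels), "world_from_camera" (4x4, takes a point from camera to world coordinates). Camera axes: x right, y down, z forward; pixel columns grow to the right and rows downward; lengths in m; the calibration is good to about 2 mm. A picture is of the moment at which its call begins: read the wrist's pose just before it. get_calibration takes no time and is no camera call; for the wrist camera it gives the pose at the moment of the call.
A pose or a line that the arm cannot do raises Unreachable and nothing moves.
- job_done(): hands the job in; it is judged then, once.
The state is a dict: "time_s": time; "q": joint angles; "joint_velocities": joint speeds; "joint_torque": joint torques, N m; "eef_pos": TCP position; "tcp_rot": TCP orientation; "ft_force": force on the tool from outside, world axes, zero at the start; "torque": the same for the moment, N m; "opening": finger opening in m; "grasp_force": force on a finger pad.
Only numpy, scipy, OpenCV 4.12 (cv2) and the standard library are available. Lean on these libraries where they do the work, as an engineer would, in place of code of your own. Each camera call takes 0.05 s, during which the arm holds its last target. There are 200 camera calls.

## Working session

There is one attempt and no reset: what is moved stays moved. The work goes in short steps, each a Python script; the robot and the scene stay as the last script left them, time stands still between calls to the robot, and variables do not carry over. Pictures are saved under pics/ and viewed, at most 10 in all, crops included, and the job is handed in when it is done.

```bash
mkdir -p pics; ls
cat > h.py <<'E'
import numpy as np, cv2
from plant import *
def snap(n,f):
    c=get_calibration(n); im,d=get_image(n)
    cv2.imwrite(f'pics/{f}.png',im[:,:,::-1]); np.savez(f'{f}.npz',im=im,d=d,K=c['intrinsics'],T=c['world_from_camera'])
def pt(f,u,v,r=1,z=None):
    """world point of pixel; by depth (median) or on plane z"""
    s=np.load(f+'.npz'); K,T,d=s['K'],s['T'],s['d']
    ray=np.linalg.inv(K)@[u,v,1]
    if z is None:
        w=d[int(v)-r:int(v)+r+1,int(u)-r:int(u)+r+1]; D=np.median(w[w>0])
    else: D=(z-T[2,3])/(T[:3,:3]@ray)[2]
    return T[:3,:3]@(ray*D)+T[:3,3]
def cloud(f):
    s=np.load(f+'.npz'); K,T,d=s['K'],s['T'],s['d']
    v,u=np.mgrid[:d.shape[0],:d.shape[1]]
    P=np.stack([u,v,np.ones_like(u)],-1)@np.linalg.inv(K).T*d[...,None]
    return P@T[:3,:3].T+T[:3,3]
E
python3 - <<'E'
from h import *
snap('top','t0'); snap('scene','s0')
s=observe(); print(s['time_s'],s['eef_pos'],s['tcp_rot'])
print(get_calibration('top'))
a=cv2.imread('pics/t0.png');cv2.imwrite('pics/t0b.png',cv2.resize(a,(800,500)))
E
```

```text
pics
0.1 [0.27650215 0.55989141 0.23029011] [-3.13981087e+00 -2.20459859e-04  2.68275671e+00]
{'intrinsics': array([[462.83243428,   0.        , 316.98654686],
       [  0.        , 462.83243428, 198.24003368],
       [  0.        ,   0.        ,   1.        ]]), 'world_from_camera': array([[ 7.89629137e-03, -9.76987872e-01,  2.13148649e-01,
         2.49675928e-01],
       [-9.99959665e-01, -8.62704605e-03, -2.49847461e-03,
         5.11144611e-04],
       [ 4.27982260e-03, -2.13120323e-01, -9.77016587e-01,
         1.40427482e+00],
       [ 0.00000000e+00,  0.00000000e+00,  0.00000000e+00,
         1.00000000e+00]])}
```

View pics/t0b.png

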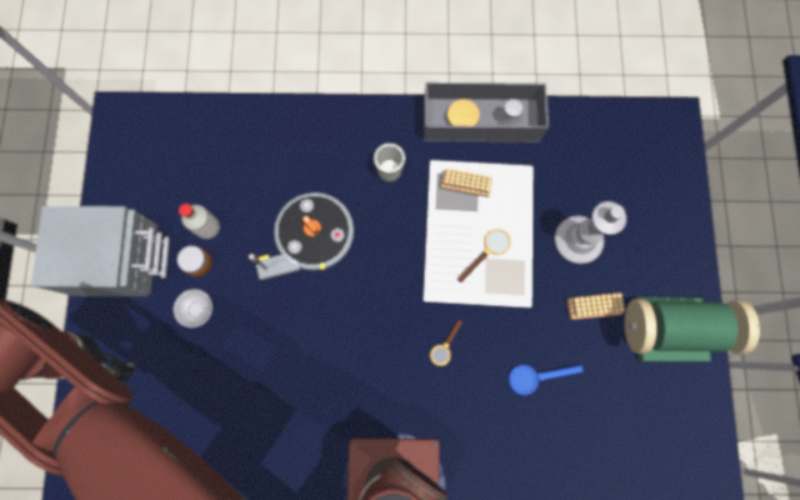

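View pics/s0.png

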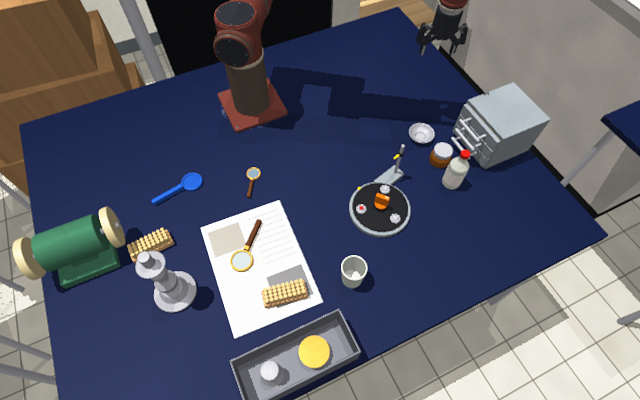

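Candidates in the top picture (800-wide): large brass loupe on the newspaper (497,242 lens / 475,265 handle), a smaller brass one (441,355) and a blue one (524,380). The target is the large one on the paper. The stand is at (314,230), with the station line at (322,266), red dot (337,235) and gauge (265,258).

Run:
```python
from h import *
for n,u,v,z in [('stand c',251,184,.03),('line',258,213,.018),('dot',270,188,.038),('knob',250,182,.086),('lens',398,193,.01),('handle end',369,223,.02),('gauge',210,207,.13)]:
    print(n,pt('t0',u,v),pt('t0',u,v,z=z))
c=get_calibration('wrist');s=observe()
from scipy.spatial.transform import Rotation as R
Rt=R.from_euler('xyz',s['tcp_rot']).as_matrix();T=c['world_from_camera']
print(c['intrinsics'],Rt.T@(T[:3,3]-s['eef_pos']),Rt.T@T[:3,:3])
```

```text
stand c [0.57888753 0.19135159 0.08369994] [0.59227461 0.19911194 0.03      ]
line [0.50508648 0.17644531 0.01512838] [0.5045585  0.17608162 0.018     ]
dot [0.5784668  0.13992933 0.03727566] [0.57829259 0.13985546 0.038     ]
knob [0.58435378 0.19419469 0.08593171] [0.58433645 0.19418465 0.086     ]
lens [ 0.57284665 -0.25366849  0.00918379] [ 0.57265757 -0.25351978  0.01      ]
handle end [ 0.47579846 -0.1607056   0.0233384 ] [ 0.47634511 -0.16109534  0.02      ]
gauge [0.5022938  0.29983587 0.11776285] [0.49989093 0.29698873 0.13      ]
[[354.54671862   0.         321.05442531]
 [  0.         354.54671862 193.30477383]
 [  0.           0.           1.        ]] [ 0.08260224  0.00051367 -0.14291064] [[-8.80240804e-04 -9.47304736e-01 -3.20332582e-01]
 [ 9.99999238e-01 -5.56441723e-04 -1.10235509e-03]
 [ 8.66019788e-04 -3.20333308e-01  9.47304503e-01]]
```

Run:
```python
from h import *
movep([0.53,-0.205,0.30],[np.pi,0,2.9]); hold(.2); snap('wrist','w_l')
movep([0.53,0.22,0.30],[np.pi,0,2.9]); hold(.2); snap('wrist','w_s'); s=observe(); print(s['time_s'],s['q'],s['eef_pos'],s['tcp_rot'])
```

```text
5.0167 [ 2.54506042e-01  6.15855335e-02  1.57452009e+00 -1.19126861e-04
  1.50548549e+00 -1.07329417e+00] [0.53035586 0.21914579 0.29998693] [-3.14148893e+00  5.80868609e-05  2.89860432e+00]
```

View pics/w_s.png

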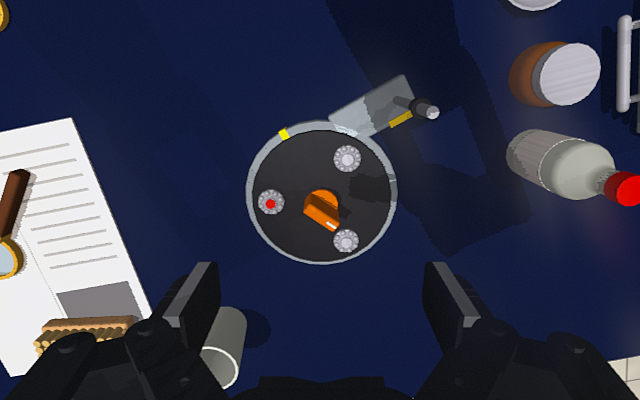

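View pics/w_l.png

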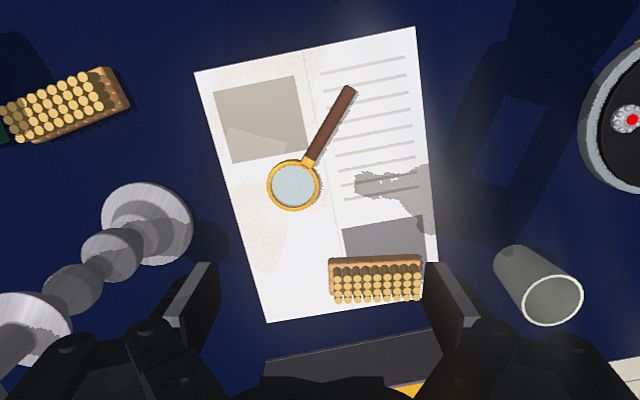

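Run:
```python
from h import *
f='w_s'
r=[pt(f,u,v,z=.038)for u,v in[(270,203),(347,158),(345.5,240)]]
print('ros',np.round(r,4),[pt(f,u,v).round(4) for u,v in[(270,203),(347,158),(345.5,240)]])
ax=np.mean(r,0)[:2]
print('axis',ax,[np.linalg.norm(p[:2]-ax) for p in r])
L=pt(f,284,134,z=.018); print('line',L,np.linalg.norm(L[:2]-ax))
st=np.arctan2(*(ax-L[:2])[::-1]); print('stand yaw from line',st)
a=[np.arctan2(*(p[:2]-ax)[::-1]) for p in r]; print('ros ang',a)
C=cloud(f); im=np.load(f+'.npz')['im'].astype(int)
hsv=cv2.cvtColor(im.astype(np.uint8),cv2.COLOR_RGB2HSV)
dd=np.linalg.norm(C[...,:2]-ax,axis=-1)
m=(C[...,2]>.08)&(C[...,2]<.095)&(dd<.035); P=C[m]; 
if len(P):
  (cx,cy),(w,h),an=cv2.minAreaRect((P[:,:2]*1000).astype(np.float32)); print('knob top',len(P),P.mean(0),(cx,cy),(w,h),an, cv2.boxPoints(((cx,cy),(w,h),an)))
y=(abs(hsv[...,0].astype(int)-27)<7)&(hsv[...,1]>140)&(hsv[...,2]>80)&(C[...,2]>.06)
y[200:]=0; y[:,:350]=0;y[:,450:]=0
v,u=np.nonzero(y); P=C[y]; print('gauge',len(P),u.min(),u.max(),v.min(),v.max(),np.percentile(P,[2,10,50,90,98],axis=0).round(4))
x,yv=np.cos(st),np.sin(st); 
Q=(P[:,:2]-ax)@np.array([[x,-yv],[yv,x]]); print('in stand',np.percentile(Q,[2,50,98],axis=0))
print('post top',pt(f,432,111,z=.158),pt(f,432,111), (pt(f,432,111,z=.158)[:2]-ax)@np.array([[x,-yv],[yv,x]]))
f='w_l'
lens=pt(f,294,185,z=.009); e1=pt(f,350,89,z=.023); 
C=cloud(f); hsv=cv2.cvtColor(np.load(f+'.npz')['im'],cv2.COLOR_RGB2HSV)
m=(C[...,2]>.014)&(C[...,2]<.035)&(np.linalg.norm(C[...,:2]-(lens+e1)[:2]/2,axis=-1)<.11)
m[220:]=0;m[:,:285]=0;m[:,365:]=0;P=C[m];print('handle',len(P),np.median(P[:,2]),cv2.minAreaRect((P[:,:2]*1000).astype(np.float32)))
b=(hsv[...,1]>120)&(abs(hsv[...,0].astype(int)-21)<8)&(hsv[...,2]>130);b[:150]=0;b[220:]=0;b[:,:255]=0;b[:,330:]=0
print('ring',b.sum(),pt(f,*cv2.fitEllipse(np.argwhere(b)[:,::-1].astype(np.float32))[0],z=.013),cv2.fitEllipse(np.argwhere(b)[:,::-1].astype(np.float32)))
print('lens',lens,'end',e1,np.linalg.norm(lens-e1),np.arctan2(*(lens-e1)[1::-1]))
cv2.imwrite('pics/g.png',np.hstack([cv2.resize(cv2.imread('pics/w_s.png')[90:170,350:450],(500,400),interpolation=cv2.INTER_CUBIC),cv2.resize(cv2.imread('pics/w_l.png')[75:225,255:365],(293,400))]))
```

```text
ros [[0.5803 0.1426 0.038 ]
 [0.5483 0.2457 0.038 ]
 [0.6509 0.2208 0.038 ]] [array([0.5797, 0.143 , 0.0399]), array([0.5482, 0.2457, 0.0385]), array([0.6505, 0.2208, 0.0389])]
axis [0.59315966 0.20303169] [np.float64(0.06181736436273477), np.float64(0.0619450587945631), np.float64(0.06043441663073639)]
line [0.50626957 0.17928015 0.018     ] 0.09007786931051037
stand yaw from line 0.26683295495072235
ros ang [np.float64(-1.7811231553481353), np.float64(2.3807716022739376), np.float64(0.2979803195102338)]
knob top 492 [0.59358863 0.2039017  0.08584341] (594.9340209960938, 203.64236450195312) (42.085289001464844, 14.247357368469238) 40.845977783203125 [[574.3568  195.26874]
 [583.6749  184.49103]
 [615.5112  212.01599]
 [606.1931  222.7937 ]]
gauge 179 388 412 110 127 [[0.4996 0.2879 0.1183]
 [0.5011 0.2896 0.12  ]
 [0.5045 0.298  0.1216]
 [0.5076 0.3065 0.1225]
 [0.5093 0.3081 0.1234]]
in stand [[-0.06316833  0.10490373]
 [-0.06055064  0.11497168]
 [-0.05733444  0.12553166]]
post top [0.49862455 0.31699128 0.158     ] [0.49857873 0.31691745 0.1582714 ] [-0.06114097  0.13485347]
handle 1564 0.022825580113489924 ((533.0291137695312, -217.15701293945312), (52.069828033447266, 171.140625), 56.93495559692383)
ring 697 [ 0.57113546 -0.25102522  0.013     ] ((293.16851806640625, 184.4388885498047), (47.588619232177734, 50.97367858886719), 42.999229431152344)
lens [ 0.5732413  -0.25081029  0.009     ] end [ 0.47418609 -0.15677012  0.023     ] 0.13730072567804852 -0.7594321925122387
```

View pics/g.png

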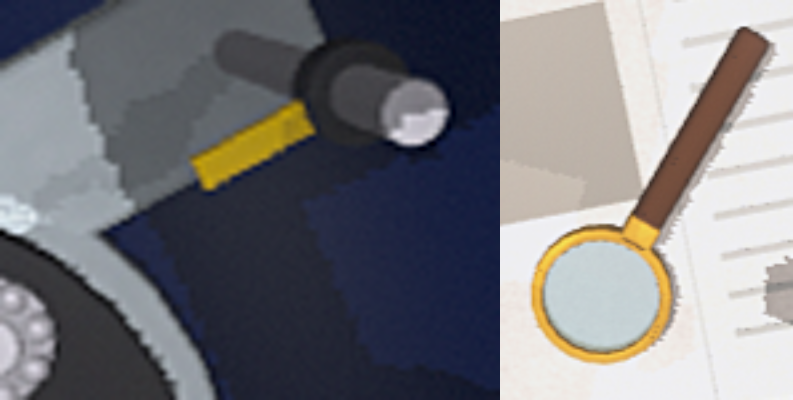

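The close-up confirms the choice: the big brass loupe is on the paper, ring centre (293,184), handle end (350,87). The stand measures consistently: post at (-61,135), rosette radius 61–62 mm, knob top 42×14 mm at z=85.8 mm. Next is the knob.

Run:
```python
from h import *
ax=np.array([.594,.2035]); y0=.713
movep([*ax,.15],[np.pi,0,y0]); gripper_to(.04,60)
move_l([*ax,.050],feed=.1,max_force=12); s=observe(); print(s['eef_pos'],s['ft_force'],s['q'])
gripper_to(0.0,60); s=observe(); print(s['opening'],s['grasp_force'],s['ft_force'],s['torque'])
print(move_l([*ax,.0405],feed=.04,max_force=30)); s=observe(); print(s['eef_pos'],s['ft_force'],s['torque'])
q0=np.array(s['q']); d=0
while d<1.2:
    d+=.1 if d<.95 else .02
    q=q0.copy(); q[5]+=d; set_joints(q); s=observe(); print(round(d,3),s['torque'].round(2),s['ft_force'].round(1),round(s['tcp_rot'][2],3),s['eef_pos'].round(4))
    if abs(s['torque'][2])>.6: break
print(s['time_s'])
```

```text
[0.59478994 0.2036718  0.05098485] [ 1.07948171  0.54821496 -0.84971766] [2.04556142e-01 4.10705456e-01 1.64919858e+00 1.45400191e-05
 1.07999995e+00 1.06234123e+00]
0.013472788845681443 59.34969663619995 [ 0.99938406 -0.66267788  3.73700303] [-0.23303109 -0.06832431  0.0698988 ]
False
[0.59498439 0.20330512 0.04184383] [-1.04279269 -2.375213    8.98008387] [-0.41048595  0.26674373  0.05576014]
0.1 [-0.24  0.5  -0.13] [-2.8 -2.5  8. ] 0.612 [0.5951 0.2033 0.0429]
0.2 [-0.27  0.6  -0.06] [-2.8 -2.7  7.9] 0.512 [0.5951 0.2032 0.0428]
0.3 [-0.3   0.59 -0.1 ] [-2.8 -2.8  7.8] 0.412 [0.5951 0.2032 0.0428]
0.4 [-0.32  0.51 -0.02] [-2.3 -2.1  7.7] 0.312 [0.5951 0.2033 0.0429]
0.5 [-0.33  0.47 -0.05] [-2.8 -2.3  7.6] 0.212 [0.5952 0.2032 0.0429]
0.6 [-0.28  0.51 -0.06] [-2.5 -2.2  8.2] 0.112 [0.5952 0.2032 0.0429]
0.7 [-0.34  0.47 -0.04] [-2.3 -2.5  8. ] 0.012 [0.5952 0.2032 0.0429]
0.8 [-0.35  0.47 -0.08] [-2.7 -2.4  8.2] -0.088 [0.5952 0.2031 0.0429]
0.9 [-0.35  0.44 -0.05] [-2.8 -1.8  8.7] -0.188 [0.5952 0.2031 0.0428]
1.0 [-0.41  0.42 -0.1 ] [-3.  -3.6  8.3] -0.288 [0.5952 0.2031 0.0429]
1.02 [-0.42  0.45 -0.04] [-2.9 -3.3  7.7] -0.307 [0.5952 0.2031 0.0429]
1.04 [-0.35  0.48 -0.06] [-2.8 -2.2  8.3] -0.327 [0.5951 0.2031 0.0428]
1.06 [-0.42  0.43 -0.02] [-2.5 -3.4  7.5] -0.347 [0.5952 0.2031 0.0429]
1.08 [-0.41  0.43  0.2 ] [-2.7 -2.7  8.1] -0.366 [0.5952 0.2031 0.0429]
1.1 [-0.42  0.49  1.06] [-3.7 -2.6  7.4] -0.385 [0.5952 0.2031 0.0429]
13.0083
```

The end stop shows clearly in the torque: 1.06 N m at 1.10 rad, where I predicted 1.094. I'll let the knob up, release it and check.

Run:
```python
from h import *
p=observe()['eef_pos']
move_l([p[0],p[1],.051],feed=.03); gripper_to(.045); move_l([p[0],p[1],.16],feed=.15)
movep([.5,.2,.30],[np.pi,0,.0]); hold(.2); snap('wrist','w_s2'); print(observe()['time_s'])
```

```text
15.7167
```

View pics/w_s2.png

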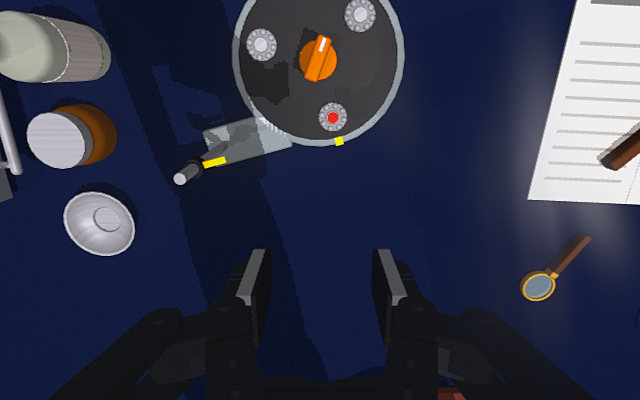

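The dot (333,118) is now at the station line (339,141), and the knob (318,60) is clear. Next I'll measure the dot, knob height, gauge and loupe handle.

Run:
```python
from h import *
f='w_s2'
print('dot',pt(f,333,118,z=.038),pt(f,333,118),'line',pt(f,339,141,z=.018),'knobtop',pt(f,322,46))
C=cloud(f); H=cv2.cvtColor(np.load(f+'.npz')['im'],cv2.COLOR_RGB2HSV).astype(int)
y=(abs(H[...,0]-27)<7)&(H[...,1]>140)&(H[...,2]>80); y[:150]=0;y[175:]=0;y[:,:195]=0;y[:,235:]=0
y=cv2.erode(y.astype(np.uint8),np.ones((3,3)))>0
print('gauge',y.sum(),C[y].mean(0),C[y][:,2].min(),C[y][:,2].max())
f='w_l'; C=cloud(f); s=np.load(f+'.npz'); H=cv2.cvtColor(s['im'],cv2.COLOR_RGB2HSV).astype(int)
m=((H[...,0]<15)&(H[...,1]>70)&(H[...,2]<140)&(H[...,2]>40)); m[:80]=0;m[170:]=0;m[:,:295]=0;m[:,362:]=0
n,l,st,_=cv2.connectedComponentsWithStats(m.astype(np.uint8)); k=1+st[1:,4].argmax(); m=l==k
v,u=np.nonzero(m); P=np.array([pt(f,a,b,z=.023) for a,b in zip(u,v)])
r=cv2.minAreaRect((P[:,:2]*1000).astype(np.float32)); print('handle',m.sum(),np.median(C[m][:,2]),r,cv2.boxPoints(r))
```

```text
dot [0.5343996  0.18615698 0.038     ] [0.53456323 0.18620613 0.03938183] line [0.5048936  0.17802105 0.018     ] knobtop [0.60554349 0.19862091 0.08751568]
gauge 104 [0.50634418 0.29656739 0.12753042] 0.11976637514723482 0.4399932361380245
handle 1010 0.02320046599716391 ((506.4275207519531, -188.65155029296875), (14.527522087097168, 94.6529769897461), 45.870723724365234) [[ 467.40033 -160.9128 ]
 [ 535.3395  -226.81773]
 [ 545.4547  -216.3903 ]
 [ 477.51556 -150.48537]]
```

Run:
```python
from h import *
g=np.array([.5185,-.2005]); O=[np.pi,0,-.77]
movep([*g,.12],O); hold(.2); s=observe(); e=g-s['eef_pos'][:2]; print('xy lag',e)
print(move_l([*g,.007],feed=.08,max_force=10)); s=observe(); print(s['eef_pos'],s['ft_force'].round(1))
gripper_to(0,50); hold(.2); s=observe(); print(s['opening'],s['grasp_force'],s['eef_pos'],s['tcp_rot'],s['ft_force'].round(1))
p=s['eef_pos']; move_l([*g,.20],feed=.12); hold(.3); s=observe(); print(s['opening'],s['grasp_force'],s['eef_pos'],s['tcp_rot'],s['time_s'])
snap('wrist','w_h')
```

```text
xy lag [-0.00060148 -0.00070676]
False
[ 0.51899411 -0.20076219  0.00764521] [0.6 0.6 0.1]
0.013777760727761533 50.40238559246063 [ 0.51897489 -0.20078945  0.00758824] [-3.14133466e+00 -1.02530841e-03 -7.70023110e-01] [-0.5 -0.6  6.4]
0.013613491771202699 49.67857539653778 [ 0.51838157 -0.20045243  0.19970445] [ 3.14146887e+00  4.97556364e-04 -7.70070370e-01] 21.7333
```

View pics/w_h.png

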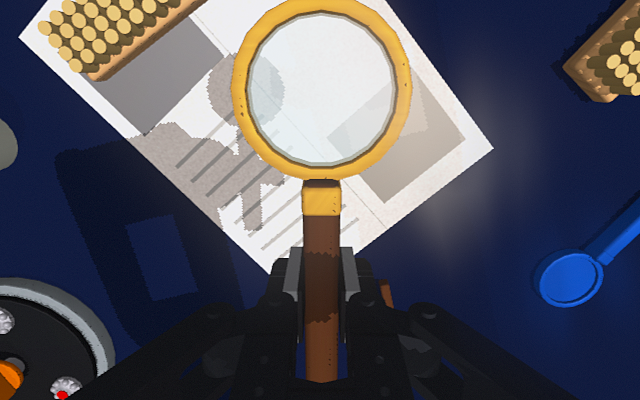

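The loupe is held straight, with the ring centred near (321,90). Now I'll measure the ring in the tool frame.

Run:
```python
from h import *
from scipy.spatial.transform import Rotation as R
from scipy.optimize import least_squares
s=observe(); Rt=R.from_euler('xyz',s['tcp_rot']).as_matrix()
f='w_h'; C=cloud(f); H=cv2.cvtColor(np.load(f+'.npz')['im'],cv2.COLOR_RGB2HSV).astype(int)
m=(abs(H[...,0]-21)<6)&(H[...,1]>170)&(H[...,2]>170)&(C[...,2]>.14)&(C[...,2]<.23); m[182:]=0;m[:,:225]=0;m[:,420:]=0
Q=(C[m]-s['eef_pos'])@Rt
z=np.median(Q[:,2]); k=abs(Q[:,2]-z)<.004
A=np.c_[Q[k,:2],np.ones(k.sum())]; pl=np.linalg.lstsq(A,Q[k,2],rcond=None)[0]
print(k.sum(),len(k),'z',z,'plane',pl,'std',np.std(Q[k,2]-A@pl))
r=np.hypot(Q[k,0]-.075,Q[k,1]); print(np.percentile(r,[2,50,98]))
o=least_squares(lambda p:np.hypot(Q[k,0]-p[0],Q[k,1]-p[1])-p[2],[.075,0,.03],loss='soft_l1',f_scale=.002); print(o.x)
# inner (glass) contour on ring-top plane as a check
T=Rt; print('eef->ring top world z', s['eef_pos'][2]-z)
# outer edge points: rows/cols extents
q=Q[k]; print(np.percentile(q,[.3,99.7],axis=0))
```

```text
4680 4680 z -0.007435757142576541 plane [-0.00030723 -0.00127405 -0.00741754] std 0.0006746030886183357
[0.02795024 0.03075365 0.03339425]
[7.43658388e-02 4.37345575e-05 3.07728248e-02]
eef->ring top world z 0.2072412726503106
[[ 0.0422172  -0.03309419 -0.00924362]
 [ 0.10545383  0.03079509 -0.00565664]]
```

Run:
```python
from h import *
for f,b in(('w_s',(105,130,385,415)),('w_s2',(150,175,195,235))):
    C=cloud(f); H=cv2.cvtColor(np.load(f+'.npz')['im'],cv2.COLOR_RGB2HSV).astype(int)
    y=np.zeros(H.shape[:2],bool); y[b[0]:b[1],b[2]:b[3]]=1
    y&=(abs(H[...,0]-27)<7)&(H[...,1]>140)&(H[...,2]>120); y=cv2.erode(y.astype(np.uint8),np.ones((3,3)))>0
    print(f,y.sum(),np.percentile(C[y],[10,50,90],axis=0).round(4).tolist())
ros=np.array([.5347,.1865]); ps=.4
t=ros-.0744*np.array([np.cos(ps),np.sin(ps)]); O=[np.pi,0,ps]
move_l([.5185,-.2005,.25],feed=.15)
movep([*t,.25],O); hold(.2); print(observe()['eef_pos'],t)
move_l([*t,.145],feed=.08); hold(.5); s=observe(); print(s['eef_pos'],s['tcp_rot'],s['opening'],s['ft_force'],s['time_s'])
snap('wrist','w_f'); snap('scene','s_f')
```

```text
w_s 95 [[0.502, 0.2904, 0.1208], [0.5044, 0.298, 0.1217], [0.507, 0.3054, 0.1225]]
w_s2 98 [[0.5026, 0.2902, 0.1206], [0.5049, 0.2981, 0.1214], [0.5076, 0.3058, 0.1222]]
[0.46660797 0.15661687 0.24992166] [0.46617306 0.15752728]
[0.46618812 0.15752084 0.14504318] [ 3.14157924e+00 -6.63328232e-05  3.99958820e-01] 0.013676737864744496 [-0.41388059 -0.17452664 -1.27494577] 25.7917
```

View pics/w_f.png

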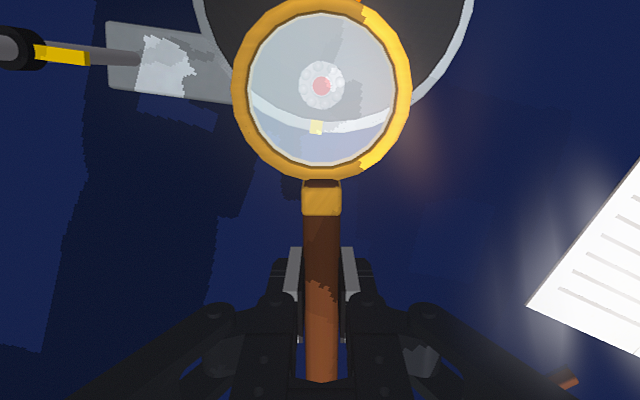

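The dot is seen through the glass at (321,85), with the gauge pointer at (35–90,45–65). I'll check the offset, then descend to focal height.

Run:
```python
from h import *
f='w_f'; print('dot',pt(f,321,85,z=.038),'ring top side',pt(f,240,90),pt(f,403,90),'gauge',[pt(f,u,54,1).round(4) for u in(50,60,70,80)])
d=pt(f,321,85,z=.038)[:2]; s=observe(); ps=.4
lens=s['eef_pos'][:2]+.0744*np.array([np.cos(ps),np.sin(ps)]); print('lens',lens,'off',d-lens)
```

```text
dot [0.53527142 0.18711801 0.038     ] ring top side [0.52490825 0.21521397 0.15254763] [0.54815841 0.16003804 0.15224423] gauge [array([0.5032, 0.3024, 0.1213]), array([0.5049, 0.2983, 0.1213]), array([0.5066, 0.2944, 0.1213]), array([0.5084, 0.29  , 0.1219])]
lens [0.53469098 0.1865083 ] off [0.00058045 0.00060971]
```

Run:
```python
from h import *
ps=.4; t=np.array([.535,.1868])-.0744*np.array([np.cos(ps),np.sin(ps)])
print(move_l([*t,.1182],feed=.05,max_force=8)); hold(1); s=observe()
print(s['eef_pos'],t,s['tcp_rot'],s['opening'],s['grasp_force'],s['ft_force'].round(1),abs(s['joint_velocities']).max(),s['time_s'])
snap('wrist','w_e'); snap('scene','s_e')
f='w_e'; print(pt(f,240,90),pt(f,403,90))
a=cv2.imread('pics/w_e.png'); b=cv2.imread('pics/s_e.png'); cv2.imwrite('pics/e.png',np.hstack([a[:300,:420],b[100:400,250:630]]))
```

```text
False
[0.46646844 0.15783322 0.118191  ] [0.46647306 0.15782728] [-3.14159160e+00  2.50573901e-05  4.00050620e-01] 0.013748170744091587 49.62964653968811 [ 0.1 -0.5 -0.5] 0.0017298954131313856 27.575
[0.52519381 0.21551798 0.12566999] [0.5484271  0.16042896 0.12582072]
```

View pics/e.png

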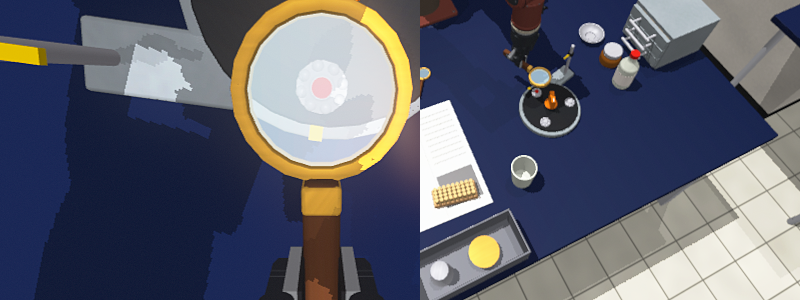

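The dot (321,88) sits centred in the lens, the ring top is at 125.7 mm (lens centre 119.7 mm, gauge 119.5 mm), and nothing is touching the stand.

```bash
python3 -c "
from plant import job_done; print(job_done())"
```

```text
the job is handed in; nothing more can be done
None
```

I handed the job in at about 27.6 s with the stage at its end stop, the knob back up, and the loupe held level and steady over the red dot, its lens about 119.7 mm up against about 119.5 mm for the gauge pointer; no verdict came back.

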